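Turn a plywood panel over against the stop

ROBOT

A 7-joint arm with a two-finger parallel gripper is mounted at the origin on the work surface; the furniture and walls round the work are solid. World frame = base frame: x ahead of the robot, y to its left, z up, the work surface at z = 0. Lengths are in m, angles in rad, forces in N, time in s.
With the tool pointing down it reaches from about 0.4 to 0.85 m from the base axis. Payload 10.4 kg.
Tool frame: the origin (TCP) lies at the very end of the fingers, on their centre line; the grasp point (between the pads) lies 19 mm behind it; z points along the fingers, y is the line along which they close (so a half turn about z gives the same grasp; the last joint's range is limited). The gripper opens to 87 mm and grips with 3 to 60 N. Pads are 19 mm wide; open, the fingers measure 117 mm over their backs; the gripper's body (75 mm by 190 mm) begins 51 mm behind the grasp point.
Start: joints at [1.185, 0.332, -0.065, 1.46, 0.022, 1.35, -0.088], TCP at [0.222, -0.584, 0.223] pointing down, gripper open.
Joint ranges: [-2.6, 2.6], [-0.5, 2.12], [-1.47, 1.34], [0.16, 2.42], [-1.27, 4.41], [0.06, 2.06], [-2.6, 2.6]. Speed limits (rad/s): [2.22, 2.22, 2.79, 2.79, 3.14, 3.14, 3.14].

INTERFACE

Orientations are given as a 3x3 rotation matrix whose columns are the frame's x, y, z axes.
In Python, from station import readout, eyes, ticket gives the robot as it stands.
- The arm moves only by the tool apply_moves, never from a script. Its argument "increments" is a list of rows, each a list of 2 entries, a list of its own where there are three numbers: the shift along the tool's x, y, z in m, then the turn about the tool's z in degrees. In form: [[[tx, ty, tz], turn], ...]. A call has 1 to 12 rows; each row is the pose to reach, as a shift and turn from the pose commanded when the call began, along the tool's axes at that moment; what a row does not reach only later rows make up. A row lasts 1/12 s, in which the tool goes at most 41.7 mm and 7.16 degrees, less where a joint would pass 70% of its speed; a pose out of reach is approached as far as the arm can. A call with a gripper value outside its range is refused whole. "hand" is the opening, from 0 (shut) to 1 (fully open), set as the call begins (left out, the last holds). The fingers move at their own pace and stop on an object; the grip force is fixed at half the most. Time passes only in rows, so rows that repeat a pose let the fingers close. It gives the time, the measured TCP pose, the force, the opening and the grip force at its end, in the units of the state.
- readout.sense(): the state, without advancing time (a new reading comes with each control period).
- eyes.camera(name): name is "scene" or "top"; returns a dict with "image" (480x640x3 uint8, red, green, blue), "intrinsics" (3x3 intrinsics, pixels), "eye" and "rotation" of the camera in the world. Camera axes: x right, y up, looking along -z (the intrinsics and any distortion apply to the point x, -y, -z); pixel columns grow to the right and rows downward; lengths in m; the calibration is good to about 2 mm. A picture is of the moment at which its call begins. There is no depth.
- ticket.finish_job(): hands the job in; it is judged then, once.
Trained networks look in a picture, given as the dict that the camera call returned (one of the last four; its "shot" number tells which), for a name from the list of things; names that differ only in an ending like _2 or _b are one class to them, and where a whole thing is asked for, a point or a joint stands for the part that bears it (a point fixed in the world has none). Each returns a list of dicts, best first, with "score" (0 to 1); they miss things now and then, are a little off and sometimes report something else, mostly with a low value. They report only what shows in the picture. A call takes as long as a camera call. They do not tell look-alikes from the thing itself.
- eyes.cut_out(thing, picture): "region" (480x640 bool, what is visible of it) and "extent" ([left, top, right, bottom] in pixels, round what is visible of it).
- eyes.tip_of(thing, picture): "xy" ([column, row] in pixels: a listed point, or the origin of a listed thing).
The state is a dict: "time_s": time; "joint_positions": joint angles; "dq": joint speeds; "effort": joint torques, N m; "eef_pos": TCP position; "orientation": TCP orientation; "wrist_force": force on the tool from outside, world axes, zero at the start; "torque": the same for the moment, N m; "grip_width": finger opening in m; "grasp_force": force on a finger pad.
Only numpy, scipy, OpenCV 4.12 (cv2) and the standard library are available. Lean on these libraries where they do the work, as an engineer would, in place of code of your own. Each camera call takes 0.05 s, during which the arm holds its last target. There are 200 camera calls.

TASK

The plywood panel lies with its stickered face up and has to be turned over for sanding, without being picked up. With the fingertips, push it along the desk against the sloping foot of the white stop until it tips up and leans against the stop; then reach over from behind the stop and push its upper edge back toward the open desk, so that it falls over and lies flat in front of the stop with the sticker underneath. Leave the sanding block, tape measure and eraser where they are.

Things in the scene. Friction and masses are not known exactly. Their poses are not given: they have to be found in the camera images.
- panel: loose flat plywood panel, 110 mm (its x) by 150 mm (its y) by 12 mm thick (its z), about 0.14 kg. Origin: centre of the face that is underneath at the start; z points to the face with the round blue sticker (32 mm across), up at the start, to point down at the end. At the start its x is within 0.15 rad of the stop's x: a 150 mm edge faces the robot
- panel_mid (a point): centre of the panel's thickness, 6 mm from either face; axes as the panel's. Wood on desk has a friction of about 0.6. Pushed in -x of the stop at its upper edge, the leaning panel stands up, then falls toward the robot and comes to lie flat, with its centre about 60 to 110 mm in front of the stop's foot line
- stop: slick white plastic fence with blue ends, fixed to the desk, 240 mm wide (its y, centred), friction about 0.12. Origin: middle of its front foot line, at desk height; x points away from the robot, through the fence; z up. Section (x, height in mm): a steepening foot through (0, 0), (22, 18), (36, 40), (44, 66), then an upright wall 8 mm thick (x = 44 to 52) that ends at height 82; bare desk behind
- sanding_block: cork sanding block, 64 x 110 x 32 mm, loose, to be left alone. Origin: centre of its underside
- tape_measure: yellow and black tape measure, 74 x 72 x 32 mm, loose, to be left alone. Origin: near the centre of its underside
- eraser: blue and white eraser, 22 x 53 x 12 mm, loose, to be left alone. Origin: centre of its underside
- stop_wall (a point): middle of the top of the stop's wall, at x = 48 mm, height 82 mm in the stop's frame. Pushed in +x with a few newtons low at its near edge, the panel's far edge climbs foot and wall; with its near bottom edge at x = 0 it leans at about 62 degrees, its upper edge about 15 mm above the wall and 52 mm past x = 0, and stays so when let go; pushed 15 mm further it may ride up
There are look-alikes about, which are no part of the job. Of the things shaped like the stop, the white one is meant. Of the things shaped like the panel, the plywood one is meant.

How it is judged:
By the outcome, as a careful person would: the job done as asked, in the order asked, and still so for the second after the job is handed in, with the robot touching nothing.
It also fails if it takes over 51 s, if anything falls off the work surface, if the arm or the gripper's body presses on something with over 40 N, if the wrist force passes 120 N, or if a joint passes its speed limit or range.

## Working session

There is one attempt and no reset: what is moved stays moved. The work goes in short steps, Python scripts to look and compute and a tool call to move; the robot and the scene stay as the last step left them, time stands still between calls to the robot, and variables do not carry over. Pictures are saved under pics/ and viewed, at most 10 in all, crops included, and the job is handed in when it is done.

Besides the shell and the picture viewer there is one more tool, called as a command line: name --argument value ..., lists and objects as JSON in quotes. apply_moves: Moves the arm, as the interface text tells. Its arguments: {"type":"object","properties":{"increments":{"type":"array","items":{"type":"array"}},"hand":{"type":"number"}},"required":["increments"]}

```bash
mkdir -p pics; ls; cat > h.py <<'E'
import numpy as np, cv2
from station import readout, eyes, ticket
def ray(p,px):
    K=np.array(p["intrinsics"]);R=np.array(p["rotation"]);e=np.array(p["eye"])
    d=np.linalg.inv(K)@[px[0],px[1],1]; d=R@(d*[1,-1,-1]); return e,d
def at(p,px,z):
    e,d=ray(p,px); return e+d*(z-e[2])/d[2]
def proj(p,X):
    K=np.array(p["intrinsics"]);R=np.array(p["rotation"]);e=np.array(p["eye"])
    c=R.T@(np.array(X)-e); q=K@(c*[1,-1,-1]); return q[:2]/q[2]
E
cat > a.py <<'E'
from h import *
ims=[]
for n in("top","scene"):
    p=eyes.camera(n); print(n,[k for k in p], np.round(p["eye"],3)); print(np.round(p["rotation"],3).tolist(), np.round(p["intrinsics"],1).tolist(), p.get("distortion"))
    cv2.imwrite(f"pics/{n}0.png",cv2.cvtColor(p["image"],cv2.COLOR_RGB2BGR))
    for t,z in(("panel",0),("stop",0),("stop_wall",.082),("sanding_block",0),("tape_measure",0),("eraser",0)):
        for r in eyes.tip_of(t,p)[:3]: print(t,"tip",round(r["score"],2),np.round(r["xy"],1),np.round(at(p,r["xy"],z),3))
        if t!="stop_wall":
            for r in eyes.cut_out(t,p)[:3]: print(t,"cut",round(r["score"],2),np.round(r["extent"]), r["region"].sum(), np.round(cv2.minAreaRect(np.argwhere(r["region"])[:,::-1].astype(np.float32))[0],1),np.round([at(p,c,.012)[:2] for c in cv2.boxPoints(cv2.minAreaRect(np.argwhere(r["region"])[:,::-1].astype(np.float32)))],3).tolist())
print(readout.sense())
E
python3 a.py
```

```text
pics
top ['image', 'intrinsics', 'eye', 'rotation', 'shot'] [0.413 0.053 1.211]
[[0.016, 0.988, -0.154], [-1.0, 0.016, -0.002], [0.0, 0.154, 0.988]] [[507.2, 0.0, 320.0], [0.0, 507.2, 244.8], [0.0, 0.0, 1.0]] None
panel tip 0.97 [405.9 286.4] [ 0.504 -0.151  0.   ]
panel tip 0.64 [307.8 345.2] [0.363 0.08  0.   ]
panel cut 0.88 [284. 314. 332. 382.] 3225 [306.8 345.4] [[0.435, 0.148], [0.448, 0.034], [0.291, 0.017], [0.28, 0.129]]
panel cut 0.85 [371. 253. 442. 314.] 2913 [405.5 283.7] [[0.535, -0.059], [0.589, -0.201], [0.484, -0.237], [0.432, -0.097]]
stop tip 0.76 [382.4 241.9] [ 0.611 -0.096  0.   ]
stop tip 0.6 [178.8 293. ] [0.48  0.389 0.   ]
stop tip 0.48 [467.7 205. ] [ 0.706 -0.305  0.   ]
stop cut 0.95 [113. 255. 228. 309.] 2826 [168.9 279.7] [[0.501, 0.547], [0.582, 0.297], [0.519, 0.275], [0.439, 0.524]]
stop_wall tip 0.9 [378.5 218.1] [ 0.652 -0.077  0.082]
stop_wall tip 0.84 [161.7 267.1] [0.532 0.408 0.082]
sanding_block tip 0.72 [462.  207.1] [ 0.7  -0.29  0.  ]
sanding_block cut 0.74 [442. 185. 494. 231.] 1307 [468.7 207.5] [[0.696, -0.235], [0.757, -0.341], [0.698,
[... 2120 characters left out ...]
1.43808982e-04, -8.83873387e-04, -1.29441994e-03,  3.77144736e-04,
       -2.95727259e-05, -1.99194838e-03,  8.35259412e-04]), 'effort': array([ 4.35946686e-04, -6.23025370e+01,  2.43924314e-02, -3.90121543e+01,
       -6.13211724e-02,  3.14511603e-02,  1.71780243e-05]), 'eef_pos': array([ 0.22183872, -0.58435071,  0.22258916]), 'orientation': array([[ 9.34908641e-01,  3.54888475e-01,  5.52056591e-05],
       [ 3.54888479e-01, -9.34908633e-01, -1.27434444e-04],
       [ 6.38723165e-06,  1.38731415e-04, -9.99999990e-01]]), 'wrist_force': array([ 0.38471508, -0.54187367,  0.05941294]), 'torque': array([0.02473299, 0.00087334, 0.03122325]), 'grasp_force': 0.0, 'grip_width': 0.08651247512189887}
```

```bash
python3 - <<'E'
import cv2
s=cv2.imread("pics/scene0.png"); cv2.imwrite("pics/sceneC.png",cv2.resize(s[200:440,240:560],None,fx=2.5,fy=2.5))
E
```

```text
(no output)
```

View pics/top0.png

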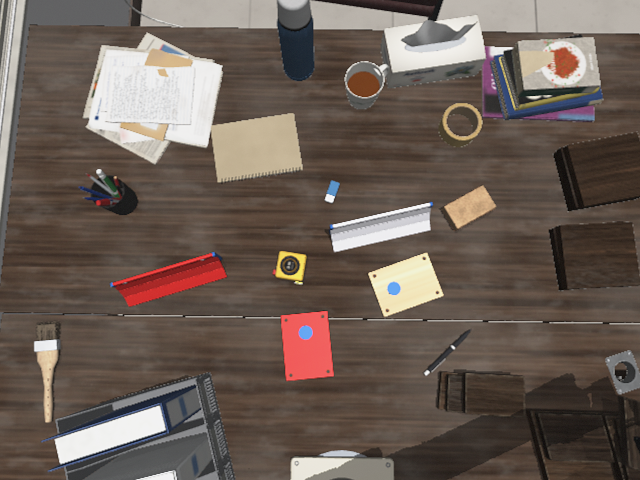

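View pics/sceneC.png

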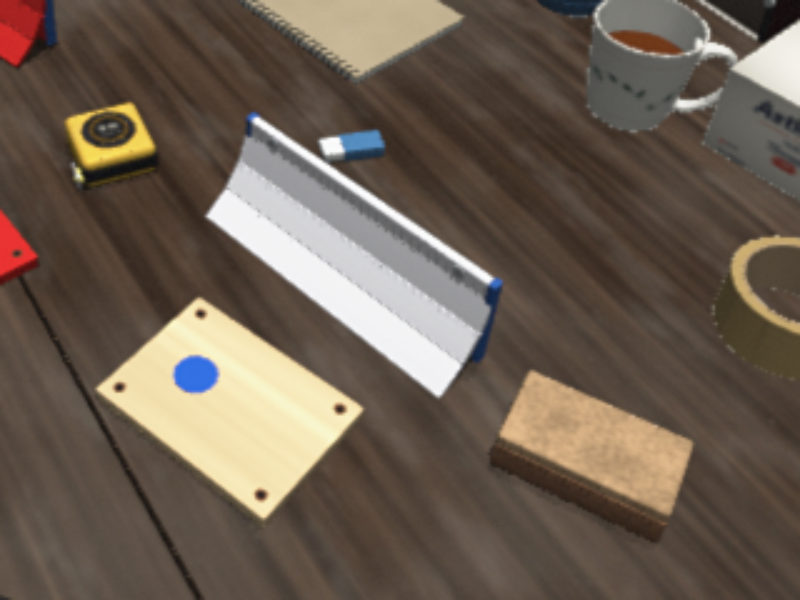

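The panel is the plywood one (top ~405,285; red look-alike at 307,345), and the stop is the white one (382,228; red one at 170,280). The crop confirms both. It also shows the sanding block just right of the stop, the eraser behind it and the tape measure to its left.

```bash
cat > b.py <<'E'
from h import *
from scipy.spatial.transform import Rotation as Rn
p=eyes.camera("scene"); 
c=lambda x,y:(240+x/2.5-.3,200+y/2.5-.3)
L=at(p,c(207,215),0);R=at(p,c(440,395),0)
tl=at(p,c(253,118),.082);tr=at(p,c(495,285),.082)
print("foot",L,R,np.linalg.norm(L-R),"walltop",tl,tr,np.linalg.norm(tl-tr))
P=[at(p,c(*q),.012) for q in((200,297),(362,410),(265,518),(97,389))]
print("panel",np.round(P,3),[round(np.linalg.norm(P[i]-P[i-1]),3) for i in range(4)])
t=eyes.camera("top")
L2=at(t,(333,250.5),0);R2=at(t,(432,228),0);print("foot top",L2,R2,np.linalg.norm(L2-R2))
hsv=cv2.cvtColor(t["image"],cv2.COLOR_RGB2HSV); m=cv2.inRange(hsv,(15,40,150),(35,160,255)); m[:, :360]=0;m[:,450:]=0;m[:245]=0;m[320:]=0
m=cv2.morphologyEx(m,cv2.MORPH_CLOSE,np.ones((15,15),np.uint8))
r=cv2.minAreaRect(np.argwhere(m)[:,::-1].astype(np.float32)); B=[at(t,q,.012) for q in cv2.boxPoints(r)]
print("panel top",np.round(B,3),[round(np.linalg.norm(B[i]-B[i-1]),3) for i in range(4)],np.mean(B,0))
y=(L-R+L2-R2);y/=np.linalg.norm(y);x=np.array([y[1],-y[0],0]);o=(L+R+L2+R2)/4
print("stop o",o,"yaw",np.arctan2(x[1],x[0]))
S=np.array([x,y,[0,0,1]])
for n,Q in(("scene",P),("top",B)):print(n,np.round([(S@(q-o)) for q in Q],4).tolist())
for n,q in(("eraser",(.731,.028,0)),("block",(.698,-.296,0)),("tape",(.545,.129,0)),("tcp",readout.sense()["eef_pos"])):print(n,np.round(S@(np.array(q)-o),3))
E
python3 b.py
```

```text
foot [0.58462942 0.02425629 0.        ] [ 0.64329336 -0.20758981  0.        ] 0.23915282607370295 walltop [0.62932726 0.03004601 0.082     ] [ 0.68471882 -0.19618937  0.082     ] 0.23291773267734225
panel [[ 0.533 -0.058  0.012]
 [ 0.583 -0.198  0.012]
 [ 0.484 -0.235  0.012]
 [ 0.431 -0.096  0.012]] [np.float64(0.109), np.float64(0.149), np.float64(0.106), np.float64(0.149)]
foot top [0.58790462 0.02358963 0.        ] [ 0.64705065 -0.21622131  0.        ] 0.24699704499711284
panel top [[ 0.535 -0.058  0.012]
 [ 0.589 -0.202  0.012]
 [ 0.483 -0.238  0.012]
 [ 0.431 -0.096  0.012]] [np.float64(0.111), np.float64(0.153), np.float64(0.111), np.float64(0.151)] [ 0.5094006  -0.14853041  0.012     ]
stop o [ 0.61571951 -0.0939913   0.        ] yaw 0.24477056304913672
scene [[-0.0711, 0.0549, 0.012], [-0.0573, -0.093, 0.012], [-0.1624, -0.1049, 0.012], [-0.1794, 0.0426, 0.012]]
top [[-0.07, 0.0542, 0.012], [-0.0522, -0.0981, 0.012], [-0.1632, -0.1075, 0.012], [-0.1801, 0.0428, 0.012]]
eraser [0.141 0.09  0.   ]
block [ 0.031 -0.216  0.   ]
tape [-0.015  0.233  0.   ]
tcp [-0.501 -0.38   0.223]
```

apply_moves --increments '[[[0.015,-0.015,0],1],[[0.045,-0.043,0],2],[[0.075,-0.072,0.01],3],[[0.105,-0.101,0.02],4],[[0.135,-0.13,0.03],5],[[0.165,-0.16,0.04],6],[[0.195,-0.19,0.06],6.8],[[0.225,-0.218,0.08],6.8],[[0.255,-0.247,0.1],6.8],[[0.285,-0.276,0.12],6.8],[[0.31,-0.3,0.13],6.8],[[0.325,-0.314,0.14],6.8]]' --hand 1

```text
time_s: 2.3
eef_pos: [0.4149, -0.1737, 0.0824]
orientation: [[0.97, 0.242, 0.001], [0.242, -0.97, -0.001], [0.001, 0.001, -1.0]]
wrist_force: [0.8, -0.7, -0.3]
grip_width: 0.087
grasp_force: 0.0
```

apply_moves --increments '[[[0,0,0.02],0],[[0,0,0.045],0],[[0,0,0.065],0],[[0,0,0.075],0],[[0,0,0.079],0],[[0,0,0.079],0],[[0.005,0,0.079],0],[[0.01,0,0.079],0],[[0.015,0,0.079],0],[[0.02,0,0.079],0],[[0.025,0,0.079],0],[[0.03,0,0.079],0]]'

```text
time_s: 3.3
eef_pos: [0.4439, -0.168, 0.0038]
orientation: [[0.97, 0.242, 0.0], [0.242, -0.97, -0.0], [-0.0, 0.0, -1.0]]
wrist_force: [-1.3, 0.8, 1.3]
grip_width: 0.0871
grasp_force: 0.6
```

apply_moves --increments '[[[0.005,0,0],0],[[0.01,0,0],0],[[0.015,0,0],0],[[0.02,0,0],0],[[0.025,0,0],0],[[0.03,0,0],0],[[0.035,0,0],0],[[0.04,0,0],0],[[0.045,0,0],0],[[0.05,0,0],0],[[0.055,0,0],0],[[0.06,0,0],0]]'

```text
time_s: 4.3
eef_pos: [0.5021, -0.1536, 0.0035]
orientation: [[0.97, 0.242, 0.0], [0.242, -0.97, -0.0], [0.0, 0.0, -1.0]]
wrist_force: [0.1, -0.2, -0.4]
grip_width: 0.0872
grasp_force: 0.3
```

```bash
python3 - <<'E'
from h import *
p=eyes.camera("scene"); s=cv2.cvtColor(p["image"],cv2.COLOR_RGB2BGR); cv2.imwrite("pics/s1.png",cv2.resize(s[200:440,240:560],None,fx=2,fy=2))
o=np.array([.6157,-.094,0]);x=np.array([.970,.2423,0])
st=readout.sense();print(x@(st["eef_pos"]-o),st["eef_pos"],st["wrist_force"])
E
```

```text
-0.12366235615449302 [ 0.50298855 -0.15315086  0.00370032] [-0.3697293   0.3482994   0.19097744]
```

View pics/s1.png

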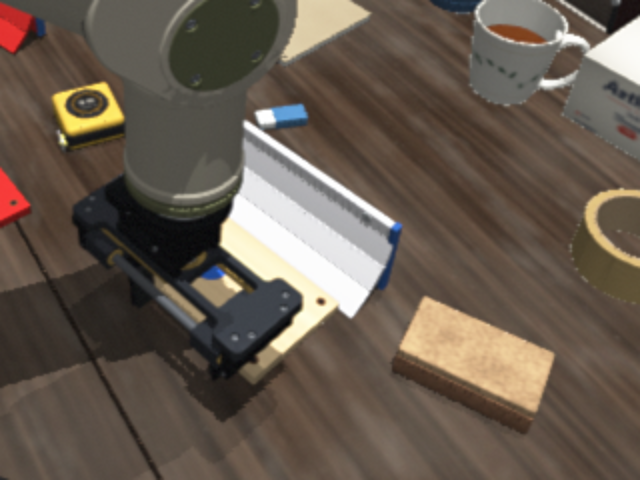

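The panel is aligned with the stop and its far edge is at the foot. I'll keep pushing.

apply_moves --increments '[[[0.005,0,0.001],0],[[0.01,0,0.001],0],[[0.015,0,0.001],0],[[0.02,0,0.001],0],[[0.024,0,0.001],0],[[0.028,0,0.001],0],[[0.032,0,0.001],0],[[0.036,0,0.001],0],[[0.04,0,0.001],0],[[0.044,0,0.001],0],[[0.048,0,0.001],0],[[0.052,0,0.001],0]]'

```text
time_s: 5.35
eef_pos: [0.5523, -0.1411, 0.0025]
orientation: [[0.97, 0.242, -0.0], [0.242, -0.97, -0.0], [-0.0, 0.0, -1.0]]
wrist_force: [-1.3, -0.6, -2.0]
grip_width: 0.0872
grasp_force: 0.8
```

apply_moves --increments '[[[0.004,0,0],0],[[0.008,0,0],0],[[0.012,0,0],0],[[0.016,0,0],0],[[0.02,0,0],0],[[0.023,0,0],0],[[0.026,0,0],0],[[0.029,0,0],0],[[0.032,0,0],0],[[0.034,0,0],0],[[0.036,0,0],0],[[0.037,0,0],0]]'

```text
time_s: 6.35
eef_pos: [0.5882, -0.1321, 0.0026]
orientation: [[0.97, 0.242, 0.0], [0.242, -0.97, 0.0], [0.0, 0.0, -1.0]]
wrist_force: [-0.1, -0.1, -1.2]
grip_width: 0.087
grasp_force: 0.4
```

```bash
python3 - <<'E'
from h import *
p=eyes.camera("scene"); s=cv2.cvtColor(p["image"],cv2.COLOR_RGB2BGR); cv2.imwrite("pics/s2.png",cv2.resize(s[200:440,240:560],None,fx=2,fy=2))
o=np.array([.6157,-.094,0]);x=np.array([.970,.2423,0])
st=readout.sense();print(x@(st["eef_pos"]-o),st["eef_pos"],st["wrist_force"])
E
```

```text
-0.03587206724971687 [ 0.58822658 -0.13206378  0.00258435] [-1.10395559 -0.72748925  0.16166686]
```

View pics/s2.png

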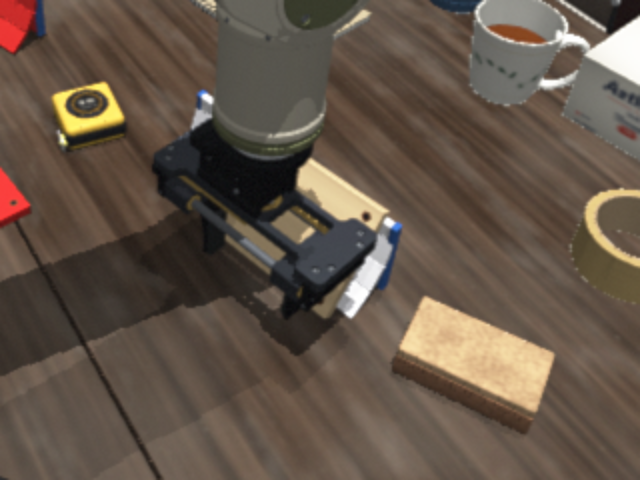

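The panel is tilting up against the stop. It needs about 16 mm more.

apply_moves --increments '[[[0.003,0,0],0],[[0.006,0,0],0],[[0.009,0,0],0],[[0.011,0,0],0],[[0.013,0,0],0],[[0.015,0,0],0],[[0.016,0,0],0],[[0.016,0,0],0],[[0.016,0,0],0]]'

```text
time_s: 7.15
eef_pos: [0.6011, -0.129, 0.0023]
orientation: [[0.97, 0.241, -0.005], [0.241, -0.971, -0.001], [-0.005, -0.0, -1.0]]
wrist_force: [-12.4, -0.9, 8.6]
grip_width: 0.0868
grasp_force: 6.3
```

apply_moves --increments '[[[-0.003,0,0],0],[[-0.01,0,0],0],[[-0.025,0,-0.003],0],[[-0.05,0,-0.01],0],[[-0.075,0,-0.03],0],[[-0.1,0,-0.06],0],[[-0.115,0,-0.095],0],[[-0.12,0,-0.13],0],[[-0.12,0,-0.165],0],[[-0.12,0,-0.19],0],[[-0.12,0,-0.2],0],[[-0.12,0,-0.2],0]]'

```text
time_s: 8.15
eef_pos: [0.4884, -0.1577, 0.2052]
orientation: [[0.97, 0.242, 0.005], [0.242, -0.97, -0.002], [0.004, 0.003, -1.0]]
wrist_force: [-0.2, -0.2, 0.2]
grip_width: 0.0873
grasp_force: 0.0
```

```bash
python3 - <<'E'
from h import *
p=eyes.camera("scene"); s=cv2.cvtColor(p["image"],cv2.COLOR_RGB2BGR); cv2.imwrite("pics/s3.png",cv2.resize(s[180:420,240:560],None,fx=2.5,fy=2.5))
o=np.array([.6157,-.094,0]);x=np.array([.970,.2423,0]);y=np.array([-.2423,.970,0])
st=readout.sense();print(x@(st["eef_pos"]-o),y@(st["eef_pos"]-o),st["eef_pos"],st["wrist_force"])
E
```

```text
-0.1397565292725703 -0.03046135182058701 [ 0.48746685 -0.1574353   0.20300288] [0.11503228 0.10193721 0.10776161]
```

View pics/s3.png

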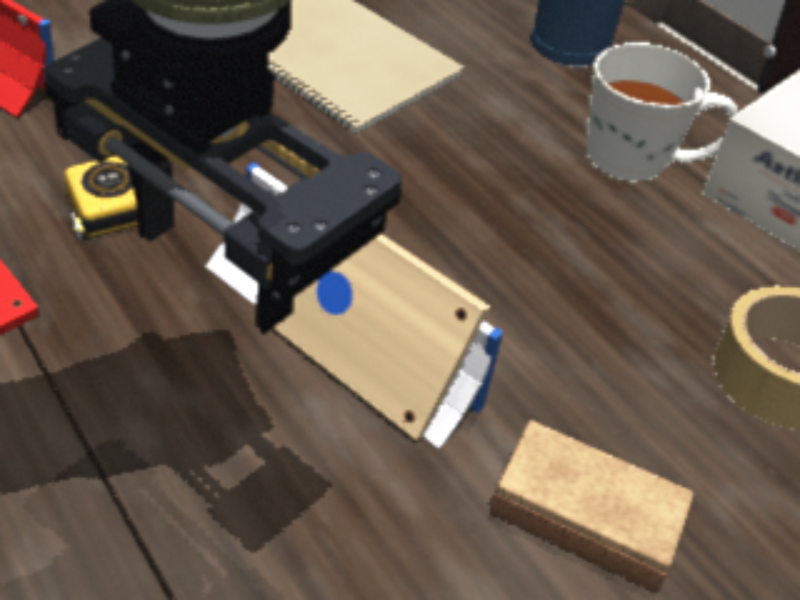

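apply_moves --increments '[[[0.015,0,0],0],[[0.04,0,0],0],[[0.07,0,0],0],[[0.1,0,0],0],[[0.13,0,0],0],[[0.16,0,0],0],[[0.19,0,0],0],[[0.215,0,0],0],[[0.23,0,0],0],[[0.24,0,0.01],0],[[0.24,0,0.02],0],[[0.24,0,0.03],0]]'

```text
time_s: 9.2
eef_pos: [0.7191, -0.0986, 0.169]
orientation: [[0.97, 0.243, -0.003], [0.243, -0.97, 0.001], [-0.003, -0.001, -1.0]]
wrist_force: [-0.9, 0.2, -0.2]
grip_width: 0.0868
grasp_force: 0.0
```

```bash
python3 - <<'E'
from h import *
p=eyes.camera("scene"); o=np.array([.6157,-.094,0]);S=np.array([[.970,.2423,0],[-.2423,.970,0],[0,0,1]])
c=lambda u,v:(240+u/2.5-.3,180+v/2.5-.3)
print("bottom front",S@(at(p,c(422,438),.0056)-o),"top back",S@(at(p,c(488,306),.097)-o), "top back if .09",S@(at(p,c(488,306),.09)-o))
st=readout.sense();print(S@(st["eef_pos"]-o))
E
```

```text
bottom front [-0.0090625  -0.10672868  0.0056    ] top back [ 0.04724019 -0.1034362   0.097     ] top back if .09 [ 0.05321866 -0.10033588  0.09      ]
[ 0.09788803 -0.02985449  0.16706376]
```

apply_moves --increments '[[[0,0,0.02],0],[[0,0,0.045],0],[[0,0,0.065],0],[[0,0,0.074],0],[[0,0,0.076],0],[[-0.01,0,0.076],0],[[-0.02,0,0.076],0],[[-0.025,0,0.076],0],[[-0.03,0,0.076],0],[[-0.035,0,0.076],0],[[-0.04,0,0.076],0],[[-0.045,0,0.076],0]]'

```text
time_s: 10.25
eef_pos: [0.6761, -0.1102, 0.0969]
orientation: [[0.97, 0.242, 0.001], [0.242, -0.97, -0.0], [0.001, 0.0, -1.0]]
wrist_force: [0.7, 0.0, 0.9]
grip_width: 0.0874
grasp_force: 0.2
```

apply_moves --increments '[[[-0.006,0,0],0],[[-0.012,0,0],0],[[-0.018,0,0],0],[[-0.024,0,0],0],[[-0.03,0,0],0],[[-0.036,0,0],0],[[-0.042,0,0],0],[[-0.048,0,0],0],[[-0.054,0,0],0],[[-0.06,0,0],0],[[-0.066,0,0],0],[[-0.072,0,0],0]]'

```text
time_s: 11.25
eef_pos: [0.6058, -0.1277, 0.0966]
orientation: [[0.97, 0.242, 0.0], [0.242, -0.97, -0.0], [0.0, 0.0, -1.0]]
wrist_force: [0.1, 0.3, 0.6]
grip_width: 0.087
grasp_force: 0.0
```

```bash
python3 - <<'E'
from h import *
p=eyes.camera("scene"); s=cv2.cvtColor(p["image"],cv2.COLOR_RGB2BGR); cv2.imwrite("pics/s4.png",cv2.resize(s[180:420,240:560],None,fx=2,fy=2))
o=np.array([.6157,-.094,0]);x=np.array([.970,.2423,0])
st=readout.sense();print(x@(st["eef_pos"]-o),st["eef_pos"],st["wrist_force"])
E
```

```text
-0.01873052254244784 [ 0.60494966 -0.12826617  0.09653601] [ 0.58113765 -0.75966242 -0.34247954]
```

View pics/s4.png

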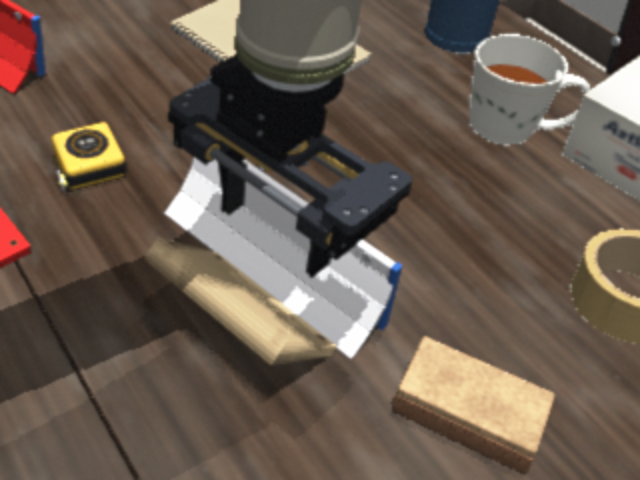

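The panel is mid-fall toward the robot. I'll lift clear and check.

apply_moves --increments '[[[0,0,-0.01],0],[[0,0,-0.03],0],[[0.01,0,-0.06],0],[[0.03,0,-0.09],0],[[0.06,0,-0.12],0],[[0.09,0,-0.14],0],[[0.12,0,-0.15],0],[[0.14,0,-0.15],0],[[0.15,0,-0.15],0],[[0.15,0,-0.15],0],[[0.15,0,-0.15],0],[[0.15,0,-0.15],0]]'

```text
time_s: 12.3
eef_pos: [0.7514, -0.0917, 0.247]
orientation: [[0.97, 0.241, 0.0], [0.241, -0.97, -0.0], [0.0, 0.0, -1.0]]
wrist_force: [-0.3, -0.7, 0.1]
grip_width: 0.0874
grasp_force: 0.0
```

```bash
python3 - <<'E'
from h import *
p=eyes.camera("scene"); s=cv2.cvtColor(p["image"],cv2.COLOR_RGB2BGR); cv2.imwrite("pics/s5.png",s)
for t in("sanding_block","tape_measure","eraser"):
  for r in eyes.tip_of(t,p)[:1]: print(t,r["score"],at(p,r["xy"],0))
st=readout.sense();print(st["time_s"],st["eef_pos"],st["wrist_force"])
E
```

```text
sanding_block 0.63 [ 0.69559681 -0.29819969  0.        ]
tape_measure 0.67 [0.548038   0.13551996 0.        ]
eraser 0.79 [0.73103762 0.03438824 0.        ]
12.5 [ 0.75145386 -0.09199667  0.24726918] [ 0.7196919   0.80557583 -0.24634321]
```

View pics/s5.png

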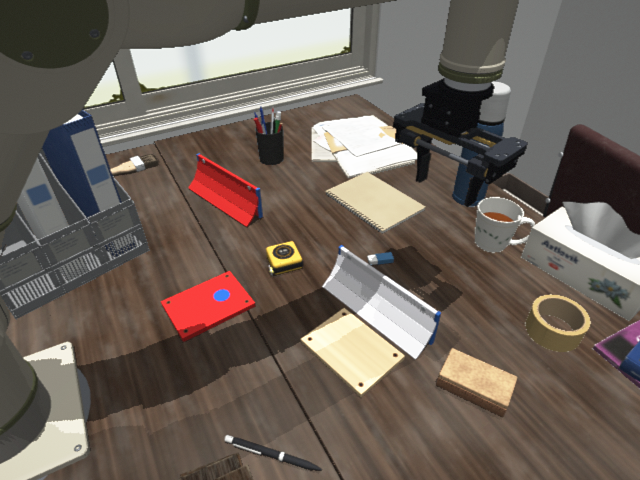

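The panel lies sticker-down in front of the stop, with corners at about (347,311), (404,354), (361,390) and (302,345). The other objects haven't moved. I'll check its pose numerically and hand in if it's flat.

```bash
python3 - <<'E'
from h import *
p=eyes.camera("scene"); o=np.array([.6157,-.094,0]);S=np.array([[.970,.2423,0],[-.2423,.970,0],[0,0,1]])
P=np.array([S@(at(p,q,.012)-o) for q in((347,311),(404,354),(361,390),(302,345))])
d=[np.linalg.norm(P[i]-P[i-1]) for i in range(4)];print(P.round(3),np.round(d,3),P.mean(0))
if -.12<P.mean(0)[0]<-.052 and max(abs(np.array(d)-[.11,.15,.11,.15]))<.008: print(ticket.finish_job())
E
```

```text
[[-0.021  0.033  0.012]
 [-0.018 -0.103  0.012]
 [-0.123 -0.101  0.012]
 [-0.135  0.032  0.012]] [0.114 0.136 0.106 0.133] [-0.0740733  -0.03462878  0.012     ]
```

```bash
python3 - <<'E'
from h import *
p=eyes.camera("top"); o=np.array([.6157,-.094,0]);S=np.array([[.970,.2423,0],[-.2423,.970,0],[0,0,1]])
hsv=cv2.cvtColor(p["image"],cv2.COLOR_RGB2HSV); m=cv2.inRange(hsv,(15,40,120),(35,160,255)); m[:, :330]=0;m[:,445:]=0;m[:225]=0;m[320:]=0
n,l,s,_=cv2.connectedComponentsWithStats(m); k=1+s[1:,4].argmax(); r=cv2.minAreaRect(np.argwhere(l==k)[:,::-1].astype(np.float32))
P=np.array([S@(at(p,q,.012)-o) for q in cv2.boxPoints(r)])
print(P.round(3),[round(np.linalg.norm(P[i]-P[i-1]),3) for i in range(4)],P.mean(0))
b=cv2.cvtColor(p["image"],cv2.COLOR_RGB2BGR)
s=cv2.cvtColor(eyes.camera("scene")["image"],cv2.COLOR_RGB2BGR)
cv2.imwrite("pics/s6.png",np.hstack([cv2.resize(b[210:330,320:450],(400,369)),cv2.resize(s[290:410,285:415],(400,369))]))
E
```

```text
[[-0.017  0.043  0.012]
 [-0.016 -0.074  0.012]
 [-0.128 -0.071  0.012]
 [-0.128  0.044  0.012]] [np.float64(0.112), np.float64(0.117), np.float64(0.112), np.float64(0.115)] [-0.07236711 -0.01474794  0.012     ]
```

View pics/s6.png

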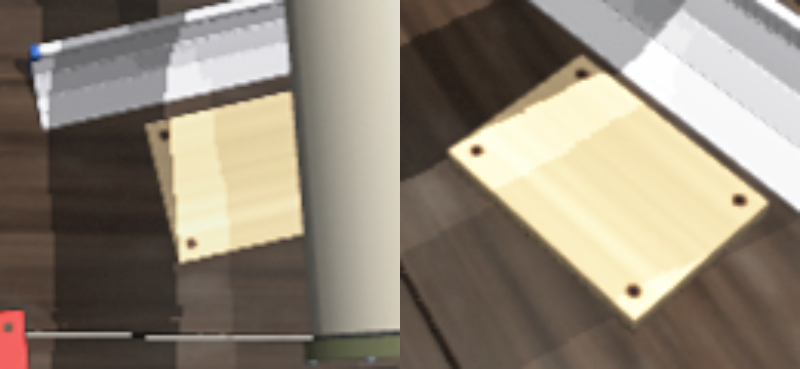

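The panel is flat. Its far edge is about 17 mm in front of the foot and its x size measures 112 mm. The short 150 mm reading came from a shaded corner in one view and the arm covering part of the panel in the other. Its centre is about 72 mm in front of the foot, so I'm handing in.

```bash
python3 -c "
from station import ticket; print(ticket.finish_job())"
```

```text
the job is handed in; nothing more can be done
None
```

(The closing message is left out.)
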